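Put the clay stamps back on their silhouettes

ROBOT

A 6-joint arm with a two-finger parallel gripper is mounted at the origin on the work surface. World frame = base frame: x ahead of the robot, y to its left, z up, the work surface at z = 0. Lengths are in m, angles in rad, forces in N, time in s.
With the tool pointing down it reaches from about 0.35 to 0.975 m from the base axis. Payload 4.9 kg.
Tool frame: the origin (TCP) lies on the mounting face of the last link; the fingertips stand 173 mm ahead of it and the grasp point (between the pads) lies ctrl.pinch_z ahead of it (ctrl.pinch_z is the distance from the TCP to the grasp point, in m); z points along the fingers, y is the line along which they close (so a half turn about z gives the same grasp; the last joint's range is limited). The gripper opens to 85 mm and grips with 20 to 120 N. Pads are 22 mm wide; open, the fingers measure 114 mm over their backs; the gripper's body (76 mm by 85 mm) begins 54 mm behind the grasp point. The pads swing forward as they close: fully open they stand 13 mm farther back than shut.
Start: joints at [1.107, 0.053, 1.613, -0, 1.476, -0.119], TCP at [0.211, 0.588, 0.405] pointing down, gripper open.
Joint ranges: [-3.01, 3.01], [-1.01, 2.22], [0.06, 2.58], [-1.02, 4.17], [0.09, 2.62], [-3.14, 3.14]. Speed limits (rad/s): [2.57, 2.57, 3.14, 3.14, 3.14, 3.14].

INTERFACE

Orientations are given as a rotation vector (axis times angle).
In Python, from station import telemetry, eyes, ctrl gives the robot as it stands.
- The arm moves only by the tool apply_moves, never from a script. Its argument "plan" is a list of rows, each a list of 5 numbers: the finger opening in m, from 0 to 0.0854, then the shift along the tool's x, y, z in m, then the turn about the tool's z in rad. In form: [[jaw, x, y, z, roll], ...]. A call has 1 to 12 rows; each row is the pose to reach, as a shift and turn from the pose commanded when the call began, along the tool's axes at that moment; what a row does not reach only later rows make up. A row lasts 1/12 s, in which the tool goes at most 41.7 mm and 7.16 degrees, less where a joint would pass 70% of its speed; a pose out of reach is approached as far as the arm can. A call with a gripper value outside its range is refused whole. The fingers move at their own pace and stop on an object; "newtons" is the grip in N (left out, the last holds). Time passes only in rows, so rows that repeat a pose let the fingers close. It gives the time, the measured TCP pose, the force, the opening and the grip force at its end, in the units of the state.
- telemetry.get_obs(): the state, without advancing time (a new reading comes with each control period).
- eyes.get_image(name): name is "scene" or "top" or "wrist"; returns a dict with "img" (400x640x3 uint8, blue, green, red), "range_z" (400x640 float32, m along the optical axis (not along the pixel's ray), 0 where there is no reading), "K" (3x3 intrinsics, pixels), "pose" (4x4, takes a point from camera to world coordinates); the wrist camera has in their place "hand_eye" (4x4, takes a point from camera to tool coordinates, whose origin is the TCP and whose axes are the flange's). Camera axes: x right, y down, z forward; pixel columns grow to the right and rows downward; lengths in m; the calibration is good to about 2 mm. A picture is of the moment at which its call begins: read the wrist's pose just before it.
- ctrl.finish_job(): hands the job in; it is judged then, once.
Trained networks look in a picture, given as the dict that the camera call returned (one of the last four; its "shot" number tells which), for a name from the list of things; names that differ only in an ending like _2 or _b are one class to them, and where a whole thing is asked for, a point or a joint stands for the part that bears it (a point fixed in the world has none). Each returns a list of dicts, best first, with "confidence" (0 to 1); they miss things now and then, are a little off and sometimes report something else, mostly with a low value. They report only what shows in the picture. A call takes as long as a camera call. They do not tell look-alikes from the thing itself.
- eyes.search_frame(thing, picture): "box" ([left, top, right, bottom] in pixels, round what is visible of it).
- eyes.outline_of(thing, picture): "region" (400x640 bool, what is visible of it) and "box" ([left, top, right, bottom] in pixels, round what is visible of it).
- eyes.tip_of(thing, picture): "point" ([column, row] in pixels: a listed point, or the origin of a listed thing).
The state is a dict: "t": time; "q": joint angles; "dq": joint speeds; "effort": joint torques, N m; "tool_pos": TCP position; "tool_rot": TCP orientation; "contact_force": force on the tool from outside, world axes, zero at the start; "wrist_torque": the same for the moment, N m; "opening": finger opening in m; "grip_force": force on a finger pad.
Only numpy, scipy, OpenCV 4.12 (cv2) and the standard library are available. Lean on these libraries where they do the work, as an engineer would, in place of code of your own. Each camera call takes 0.05 s, during which the arm holds its last target. There are 200 camera calls.

TASK

Put the four terracotta pattern stamps away: stand each one, grip upwards, centred on the cork mat whose dark silhouette has the shape and size of its plate, with the square and the oblong turned so that their edges line up with the silhouette. Keep the stamps from tipping over, and leave the two small blue bowls standing where they are.

Things in the scene. Friction and masses are not known exactly. Their poses are not given: they have to be found in the camera images.
- stamp_big_round: loose clay-pattern stamp, about 0.11 to 0.23 kg: a terracotta-red plate 12 mm thick, seen from above a disc 76 mm in diameter, with a pale wooden grip block on its middle, 44 mm long (along x), 22 mm wide (along y) and 32 mm high, so the whole is 44 mm tall. Pinch the grip block across its 22 mm. Origin: centre of the plate's underside; z up
- stamp_small_round: loose clay-pattern stamp, about 0.11 to 0.23 kg: a terracotta-red plate 12 mm thick, seen from above a disc 48 mm in diameter, with a pale wooden grip block on its middle, 44 mm long (along x), 22 mm wide (along y) and 32 mm high, so the whole is 44 mm tall. Pinch the grip block across its 22 mm. Origin: centre of the plate's underside; z up
- stamp_square: loose clay-pattern stamp, about 0.11 to 0.23 kg: a terracotta-red plate 12 mm thick, seen from above a square of 64 x 64 mm, sides along x and y, with a pale wooden grip block on its middle, 44 mm long (along x), 22 mm wide (along y) and 32 mm high, so the whole is 44 mm tall. Pinch the grip block across its 22 mm. Origin: centre of the plate's underside; z up
- stamp_bar: loose clay-pattern stamp, about 0.11 to 0.23 kg: a terracotta-red plate 12 mm thick, seen from above an oblong 90 mm long (along x) by 46 mm wide (along y), with a pale wooden grip block on its middle, 44 mm long (along x), 22 mm wide (along y) and 32 mm high, so the whole is 44 mm tall. Pinch the grip block across its 22 mm. Origin: centre of the plate's underside; z up
- mat_big_round: round cork mat fixed to the table, 120 mm in diameter, 4 mm thick, with a flat dark silhouette printed centrally on its top: a disc 82 mm in diameter. Origin: centre of its underside, at table height; z up
- mat_small_round: round cork mat fixed to the table, 120 mm in diameter, 4 mm thick, with a flat dark silhouette printed centrally on its top: a disc 54 mm in diameter. Origin: centre of its underside, at table height; z up
- mat_square: round cork mat fixed to the table, 120 mm in diameter, 4 mm thick, with a flat dark silhouette printed centrally on its top: a square of 70 x 70 mm, sides along x and y. Origin: centre of its underside, at table height; z up
- mat_bar: round cork mat fixed to the table, 120 mm in diameter, 4 mm thick, with a flat dark silhouette printed centrally on its top: an oblong 96 mm long (along x) by 52 mm wide (along y). Origin: centre of its underside, at table height; z up
- bowl_a: small blue-glazed bowl standing loose on the table, 60 mm across the rim, 42 mm high; to be left alone. Origin: centre of its underside
- bowl_b: small blue-glazed bowl standing loose on the table, 60 mm across the rim, 42 mm high; to be left alone. Origin: centre of its underside
Not all that is in view belongs to the job. Leave any green or yellow look-alike of the stamp_square alone. Leave any green or purple look-alike of the stamp_bar alone.

How it is judged:
At the end, for the whole second after the job is handed in: Each stamp stands flat (tilt under 0.1 rad), at rest and released on its own mat, centre within 12 mm of the mat's; oblong within 0.26 rad of its silhouette (either way round), square within 0.26 rad (any quarter turn); both bowls within 20 mm of where they began (horizontal distance between stamp_big_round and mat_big_round below 0.012 m and z of stamp_big_round in the frame of mat_big_round below 0.008 m and angle between each of stamp_big_round, stamp_small_round, stamp_square, stamp_bar's own z axis and vertical below 0.1 rad and linear speed of each of stamp_big_round, stamp_small_round, stamp_square, stamp_bar below 0.02 m/s and horizontal distance between stamp_small_round and mat_small_round below 0.012 m and z of stamp_small_round in the frame of mat_small_round below 0.008 m and horizontal distance between stamp_square and mat_square below 0.012 m and z of stamp_square in the frame of mat_square below 0.008 m and horizontal distance between stamp_bar and mat_bar below 0.012 m and z of stamp_bar in the frame of mat_bar below 0.008 m and angle between the x axis of stamp_bar and the x axis of mat_bar, either way round below 0.26 rad and (angle between the x axis of stamp_square and the x axis of mat_square, either way round below 0.26 rad or angle between the x axis of stamp_square and the y axis of mat_square, either way round below 0.26 rad) and distance of each of bowl_a, bowl_b from where it was at the start of the episode below 0.02 m); the robot touches nothing.
It fails at once if a blue bowl is shoved more than 20 mm or tipped (distance of bowl_a from where it was at the start of the episode above 0.02 m or angle between bowl_a's own z axis and vertical above 0.35 rad).
It fails at once if a blue bowl is shoved more than 20 mm or tipped (distance of bowl_b from where it was at the start of the episode above 0.02 m or angle between bowl_b's own z axis and vertical above 0.35 rad).
It fails at once if a stamp is tipped over (angle between any of stamp_big_round, stamp_small_round, stamp_square, stamp_bar's own z axis and vertical above 0.8 rad).
It also fails if it takes over 112 s, if anything falls off the work surface, if the arm or the gripper's body presses on something with over 40 N, if the wrist force passes 120 N, or if a joint passes its speed limit or range.

## Working session

There is one attempt and no reset: what is moved stays moved. The work goes in short steps, Python scripts to look and compute and a tool call to move; the robot and the scene stay as the last step left them, time stands still between calls to the robot, and variables do not carry over. Pictures are saved under pics/ and viewed, at most 14 in all, crops included, and the job is handed in when it is done.

Besides the shell and the picture viewer there is one more tool, called after "Call:" by a JSON object that holds its "op" and its "data". apply_moves: Moves the arm, as the interface text tells. Its arguments: {"type":"object","properties":{"plan":{"type":"array","items":{"type":"array","items":{"type":"number"}}},"newtons":{"type":"number"}},"required":["plan"]}

```bash
ls; mkdir -p pics
python3 - <<'E'
from station import telemetry, eyes, ctrl
import cv2,numpy as np
o=telemetry.get_obs();print({k:np.round(v,3) for k,v in o.items()},ctrl.pinch_z)
for n in("top","scene"):
    p=eyes.get_image(n);cv2.imwrite(f"pics/{n}0.png",p["img"]);print(n,p["K"],np.round(p["pose"],3))
    if n=="top":
        T=p
for t in ["stamp_big_round","stamp_small_round","stamp_square","stamp_bar","mat_big_round","mat_small_round","mat_square","mat_bar","bowl_a"]:
    print(t,[(np.round(r["box"]).tolist(),round(r["confidence"],2)) for r in eyes.search_frame(t,T)])
E
```

```text
pics
{'t': np.float64(0.0), 'q': array([ 1.107,  0.053,  1.614, -0.   ,  1.476, -0.119]), 'dq': array([ 0.   ,  0.001, -0.   , -0.   , -0.001,  0.003]), 'effort': array([-1.0000e-03, -3.9366e+01, -3.7019e+01, -0.0000e+00,  7.0000e-03,
       -0.0000e+00]), 'tool_pos': array([0.211, 0.588, 0.403]), 'tool_rot': array([-5.390e-01, -3.094e+00,  3.000e-03]), 'contact_force': array([ 0.195, -0.011, -0.561]), 'wrist_torque': array([ 0.007, -0.007,  0.03 ]), 'grip_force': np.float64(0.0), 'opening': np.float64(0.085)} 0.1547
top [[364.10407743   0.         318.20654557]
 [  0.         364.10407743 203.30040183]
 [  0.           0.           1.        ]] [[-0.037 -0.979  0.2    0.261]
 [-0.999  0.036 -0.011  0.051]
 [ 0.003 -0.2   -0.98   0.981]
 [ 0.     0.     0.     1.   ]]
scene [[423.60071245   0.         319.32762354]
 [  0.         423.60071245 194.58448872]
 [  0.           0.           1.        ]] [[-0.618  0.606 -0.5    1.104]
 [ 0.786  0.482 -0.387  0.565]
 [ 0.006 -0.633 -0.774  1.077]
 [ 0.     0.     0.     1.   ]]
stamp_big_round [([459.0, 163.0, 486.0, 186.0], 0.63), ([414.0, 164.0, 438.0, 185.0], 0.19)]
stamp_small_round [([437.0, 218.0, 457.0, 238.0], 0.73)]
stamp_square [([141.0, 208.0, 174.0, 238.0], 0.81), ([181.0, 166.0, 210.0, 196.0], 0.78), ([133.0, 156.0, 166.0, 184.0], 0.63), ([254.0, 117.0, 298.0, 156.0], 0.24)]
stamp_bar [([430.0, 273.0, 459.0, 312.0], 0.98), ([347.0, 191.0, 384.0, 220.0], 0.94), ([357.0, 233.0, 389.0, 269.0], 0.77), ([323.0, 152.0, 344.0, 170.0], 0.52)]
mat_big_round [([264.0, 184.0, 308.0, 220.0], 0.66)]
mat_small_round [([202.0, 211.0, 245.0, 255.0], 0.91)]
mat_square [([364.0, 113.0, 406.0, 154.0], 0.73), ([179.0, 166.0, 213.0, 194.0], 0.17)]
mat_bar [([254.0, 116.0, 297.0, 155.0], 0.64)]
bowl_a [([319.0, 149.0, 342.0, 170.0], 0.84), ([414.0, 164.0, 442.0, 186.0], 0.63), ([362.0, 113.0, 404.0, 156.0], 0.55)]
```

Run:
```python
import cv2
a=cv2.imread("pics/top0.png")[90:330,110:510];cv2.imwrite("pics/top0c.png",cv2.resize(a,(800,480),interpolation=cv2.INTER_CUBIC))
```

```text
(no output)
```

View pics/top0c.png

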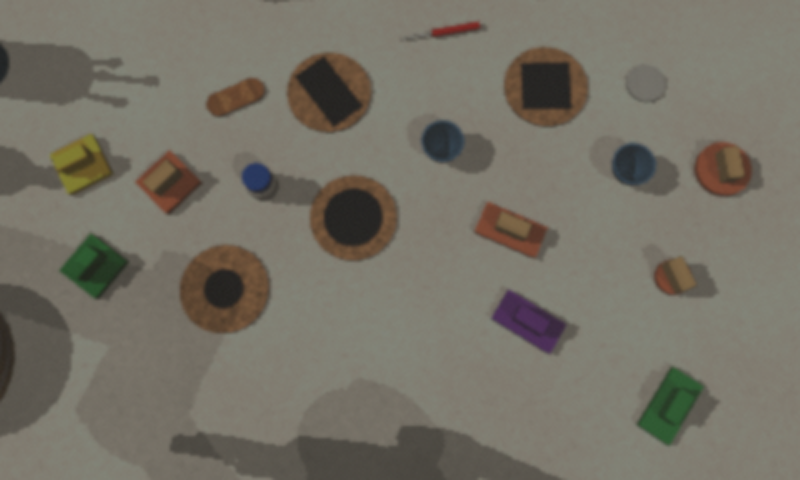

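View pics/scene0.png

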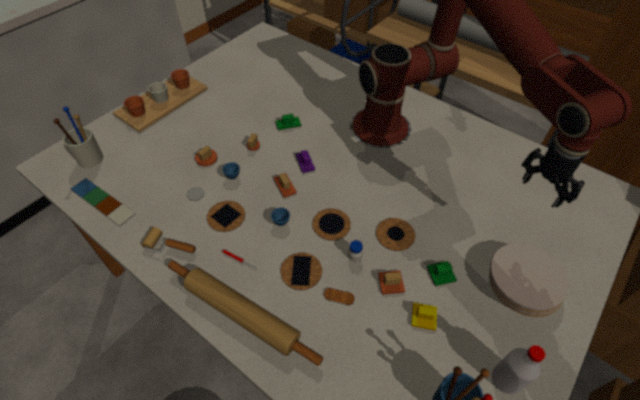

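The top view (crop px) shows the stamps: big round at (723,168), small round at (675,276), red square at (168,182) and red bar at (512,230). The mats are bar (330,92), square (546,85), big round (353,217) and small round (224,288). The bowls are at (442,141) and (633,164). The green, yellow and purple blocks are decoys. Next I measure everything from depth and colour.

```bash
cat > h.py <<'E'
from station import telemetry, eyes, ctrl
import cv2,numpy as np
from scipy.spatial.transform import Rotation as Ro
def cloud(p,pose=None):
    K=p["K"];P=p["pose"] if pose is None else pose
    v,u=np.mgrid[:400,:640];z=p["range_z"]
    c=np.stack([(u-K[0,2])/K[0,0]*z,(v-K[1,2])/K[1,1]*z,z],-1)
    w=c@P[:3,:3].T+P[:3,3];w[z==0]=np.nan;return w
def rect(xy):
    (c,s,a)=cv2.minAreaRect((xy*1000).astype(np.float32))
    if s[0]<s[1]: s=s[::-1];a+=90
    return np.round(np.array(c)/1000,4),np.round(s,1),round((a+90)%180-90,1)
def wristpose(p):
    o=telemetry.get_obs();T=np.eye(4);T[:3,:3]=Ro.from_rotvec(o["tool_rot"]).as_matrix();T[:3,3]=o["tool_pos"];return T@p["hand_eye"]
def move(x,y,z,deg,dz_ref="pinch"):
    """shift+roll so the pinch point is at x,y,z and tool x axis lies along world angle deg (mod 180)"""
    o=telemetry.get_obs();R=Ro.from_rotvec(o["tool_rot"]).as_matrix();p=o["tool_pos"]+R[:,2]*0
    d=np.array([x,y,z+ctrl.pinch_z])-p
    sh=R.T@d;cur=np.degrees(np.arctan2(R[1,0],R[0,0]))
    e=(deg-cur+90)%180-90   # ccw seen from above = -roll about tool z
    print("shift",np.round(sh,4),"roll",round(-np.radians(e),3),"alt",round(-np.radians(e-np.sign(e)*180),3),"q6",round(o["q"][5],2),"tilt",round(float(R[2,2]),4))
E
python3 - <<'E'
from h import *
p=eyes.get_image("top");w=cloud(p);np.save("top.npy",w);g=p["img"]
hsv=cv2.cvtColor(g,cv2.COLOR_BGR2HSV)
for n,b in dict(big_round=(471,174),small_round=(447,227),square=(194,181),bar=(365,205)).items():
    m=np.zeros((400,640),bool);m[b[1]-24:b[1]+24,b[0]-26:b[0]+26]=1
    t=m&(w[...,2]>.034)&(w[...,2]<.055)&(hsv[...,0]<40)
    pl=m&(w[...,2]>.007)&(w[...,2]<.018)&(hsv[...,1]>110)&(hsv[...,0]<15)
    print(n,"grip",rect(w[t][:,:2]),t.sum(),np.nanmedian(w[t][:,2]).round(4),"plate",rect(w[t|pl][:,:2]),pl.sum())
for n,b in dict(bar=(275,136),square=(383,133),big_round=(287,199),small_round=(222,234)).items():
    m=np.zeros((400,640),bool);m[b[1]-24:b[1]+24,b[0]-24:b[0]+24]=1
    d=(m&(g.max(2)<60)).astype(np.uint8);k,l,s,c=cv2.connectedComponentsWithStats(d);i=1+np.argmax(s[1:,4])
    q=w[l==i];ck=m&(hsv[...,1]>75)
    print("mat",n,rect(q[:,:2]),np.nanmean(q,0).round(4),"cork",rect(w[ck][:,:2]))
for b in((331,160),(427,172)): print("bowl",w[b[1],b[0]].round(3))
E
```

```text
big_round grip (array([ 0.5256, -0.3867]), array([43.4, 22.6]), 2.7) 154 0.0435 plate (array([ 0.5259, -0.3853]), array([74. , 68.9]), 88.8) 344
small_round grip (array([ 0.3783, -0.3013]), array([43.4, 22.6]), 20.3) 156 0.0436 plate (array([ 0.3766, -0.2954]), array([43.7, 34. ]), 17.5) 71
square grip (array([0.5346, 0.38  ]), array([43.3, 23.1]), -50.1) 153 0.0429 plate (array([0.5349, 0.381 ]), array([64.4, 61.2]), 43.7) 299
bar grip (array([ 0.4503, -0.0869]), array([43.4, 22.3]), 65.2) 145 0.0435 plate (array([ 0.4505, -0.0862]), array([88.1, 44.7]), 63.9) 348
mat bar (array([0.662 , 0.1593]), array([92.8, 49.3]), 35.2) [0.6619 0.1592 0.0044] cork (array([0.6546, 0.1624]), array([117. , 103.8]), 61.3)
mat square (array([nan, nan]), array([0., 0.]), 0.0) [ 0.6592 -0.1504  0.0047] cork (array([nan, nan]), array([0., 0.]), 0.0)
mat big_round (array([0.4777, 0.1293]), array([76.2, 76. ]), 43.3) [0.4775 0.1286 0.0045] cork (array([0.4856, 0.1231]), array([100. ,  87.6]), -39.8)
mat small_round (array([0.3856, 0.3039]), array([50.8, 40.3]), -35.8) [0.3854 0.3042 0.0043] cork (array([0.3741, 0.3054]), array([104.8,  99. ]), 42.7)
bowl [0.582 0.    0.007]
bowl [ 0.536 -0.264  0.01 ]
```

Run:
```python
from h import *
p=eyes.get_image("top");w=cloud(p);g=p["img"]
for n,b in dict(square=(383,133),small_round=(222,234)).items():
    m=np.zeros((400,640),bool);m[b[1]-24:b[1]+24,b[0]-24:b[0]+24]=1
    for th in (50,60,70):
        d=(m&(g.max(2)<th)).astype(np.uint8);k,l,s,c=cv2.connectedComponentsWithStats(d);i=1+np.argmax(s[1:,4])
        q=w[l==i];q=q[~np.isnan(q[:,0])];print(n,rect(q[:,:2]),q.mean(0).round(4),len(q))
print("bottle",np.nanmax(w[170:190,230:250,2]),w[180,239],"max z in field",np.nanmax(w[110:300,210:490,2]))
move(.5347,.3802,.12,-50.1)
```

```text
square (array([ 0.6593, -0.1509]), array([66.3, 63.3]), -2.3) [ 0.659  -0.1507  0.0047] 483
square (array([ 0.6593, -0.1502]), array([67.5, 66.3]), 87.5) [ 0.6594 -0.1503  0.0046] 512
square (array([ 0.6602, -0.1514]), array([72.2, 69. ]), -3.9) [ 0.6596 -0.1505  0.0046] 538
small_round (array([0.3867, 0.3037]), array([46.7, 46.3]), 88.5) [0.3856 0.3041 0.0042] 257
small_round (array([0.3855, 0.3045]), array([50.1, 49.7]), 73.6) [0.3856 0.3043 0.0042] 288
small_round (array([0.3854, 0.3044]), array([52.5, 49.2]), 88.8) [0.3855 0.3044 0.0042] 306
bottle 0.06294218233081483 [0.51945038 0.24686191 0.05564404] max z in field 0.06294218233081483
shift [-0.3747 -0.0864  0.13  ] roll 0.53 alt -2.612 q6 -0.12 tilt -1.0
```

Call:
{"op": "apply_moves", "data": {"plan": [[0.045, -0.375, -0.086, 0.13, 0.53], [0.045, -0.375, -0.086, 0.13, 0.53], [0.045, -0.375, -0.086, 0.13, 0.53], [0.045, -0.375, -0.086, 0.13, 0.53], [0.045, -0.375, -0.086, 0.13, 0.53], [0.045, -0.375, -0.086, 0.13, 0.53], [0.045, -0.375, -0.086, 0.13, 0.53], [0.045, -0.375, -0.086, 0.13, 0.53], [0.045, -0.375, -0.086, 0.13, 0.53], [0.045, -0.375, -0.086, 0.13, 0.53], [0.045, -0.375, -0.086, 0.13, 0.53], [0.045, -0.375, -0.086, 0.13, 0.53]], "newtons": 40}}

```text
t: 1.65
tool_pos: [0.5361, 0.3793, 0.2736]
tool_rot: [-1.334, -2.843, 0.002]
contact_force: [-0.3, 0.3, -0.5]
opening: 0.0453
grip_force: 0.0
```

```bash
cat >> h.py <<'E'
def grips():
    P=None;p=None
    o=telemetry.get_obs();p=eyes.get_image("wrist");T=np.eye(4)
    T[:3,:3]=Ro.from_rotvec(o["tool_rot"]).as_matrix();T[:3,3]=o["tool_pos"]
    w=cloud(p,T@p["hand_eye"]);tip=T[:3,3]+T[:3,2]*ctrl.pinch_z
    m=((w[...,2]>.036)&(w[...,2]<.05)&(np.hypot(w[...,0]-tip[0],w[...,1]-tip[1])<.08)).astype(np.uint8)
    k,l,s,c=cv2.connectedComponentsWithStats(m)
    print("pinch",tip.round(4))
    for i in range(1,k):
        if s[i,4]>100: q=w[l==i];print("grip",rect(q[:,:2]),s[i,4],np.median(q[:,2]).round(4))
    return p
E
python3 - <<'E'
from h import *
p=grips();cv2.imwrite("pics/w1.png",p["img"]);move(.5347,.3802,.034,-50.1)
E
```

```text
pinch [0.5358 0.3792 0.1189]
grip (array([0.5347, 0.3825]), array([43.4, 22. ]), -46.4) 2234 0.0446
shift [ 0.0003 -0.0004  0.0857] roll -0.002 alt 3.14 q6 -0.19 tilt -1.0
```

View pics/w1.png

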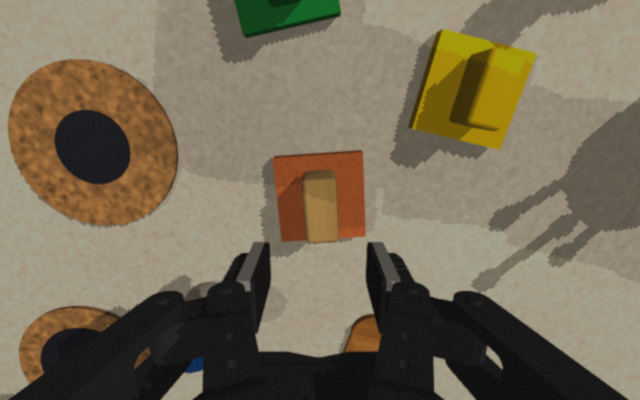

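The wrist view shows the red square stamp at (320,197) between the fingers, and its depth estimate agrees with the top camera's to 2-3 mm. I descend, grip and lift.

Call:
{"op": "apply_moves", "data": {"plan": [[0.045, -0.001, 0, 0.03, -0.05], [0.045, -0.001, 0, 0.06, -0.05], [0.045, -0.001, 0, 0.085, -0.05], [0.045, -0.001, 0, 0.085, -0.05], [0.01, -0.001, 0, 0.085, -0.05], [0.01, -0.001, 0, 0.085, -0.05], [0.01, -0.001, 0, 0.085, -0.05], [0.01, -0.001, 0, 0.085, -0.05], [0.01, -0.001, 0, 0.085, -0.05], [0.01, -0.001, 0, 0.06, -0.05], [0.01, -0.001, 0, 0.03, -0.05], [0.01, -0.001, 0, -0.02, -0.05]], "newtons": 40}}

```text
t: 2.7
tool_pos: [0.5344, 0.3789, 0.2836]
tool_rot: [-1.258, -2.874, 0.01]
contact_force: [0.5, -0.7, -2.3]
opening: 0.0214
grip_force: 44.0
```

Run:
```python
from h import *
move(.6594,-.1504,.14,-2.5);move(.6594,-.1504,.14,87.5)
```

```text
shift [-0.4735 -0.2674 -0.0099] roll -0.781 alt 2.36 q6 -0.24 tilt -1.0
shift [-0.4735 -0.2674 -0.0099] roll 0.789 alt -2.352 q6 -0.24 tilt -1.0
```

Call:
{"op": "apply_moves", "data": {"plan": [[0.01, -0.474, -0.267, 0, -0.78], [0.01, -0.474, -0.267, 0, -0.78], [0.01, -0.474, -0.267, 0, -0.78], [0.01, -0.474, -0.267, 0, -0.78], [0.01, -0.474, -0.267, 0, -0.78], [0.01, -0.474, -0.267, 0, -0.78], [0.01, -0.474, -0.267, 0, -0.78], [0.01, -0.474, -0.267, 0, -0.78], [0.01, -0.474, -0.267, 0, -0.78], [0.01, -0.474, -0.267, 0, -0.78], [0.01, -0.474, -0.267, 0, -0.78], [0.01, -0.474, -0.267, 0, -0.78]]}}

```text
t: 3.7
tool_pos: [0.6487, -0.0985, 0.2868]
tool_rot: [0.071, 3.14, -0.0]
contact_force: [0.6, 0.7, -2.1]
opening: 0.0213
grip_force: 44.1
```

Call:
{"op": "apply_moves", "data": {"plan": [[0.01, 0, 0, 0, 0], [0.01, 0, 0, 0, 0], [0.01, 0, 0, 0, 0], [0.01, 0, 0, 0, 0]]}}

```text
t: 4.03
tool_pos: [0.6485, -0.0952, 0.2862]
tool_rot: [-0.069, -3.14, -0.001]
contact_force: [-0.5, 0.2, -2.0]
opening: 0.0212
grip_force: 44.1
```

Run:
```python
from h import *
o=telemetry.get_obs();p=eyes.get_image("wrist");cv2.imwrite("pics/w2.png",p["img"])
T=np.eye(4);T[:3,:3]=Ro.from_rotvec(o["tool_rot"]).as_matrix();T[:3,3]=o["tool_pos"]
w=cloud(p,T@p["hand_eye"]);tip=T[:3,3]+T[:3,2]*ctrl.pinch_z;print(tip)
d=(np.abs(w[...,2]-.004)<.006)&(p["img"].max(2)<50);print(d.sum())
k,l,s,c=cv2.connectedComponentsWithStats(d.astype(np.uint8))
for i in range(1,k):
    if s[i,4]>500:q=w[l==i];print(rect(q[:,:2]),s[i])
r=(w[...,2]>.08)&(np.hypot(w[...,0]-tip[0],w[...,1]-tip[1])<.06)&(cv2.cvtColor(p["img"],cv2.COLOR_BGR2HSV)[...,1]>120)
q=w[r];print(rect(q[:,:2]),np.percentile(q[:,2],[2,50,98]),r.sum())
move(.6594,-.1504,.038,-2.5)
```

```text
[ 0.64839272 -0.09511966  0.13151703]
7650
(array([0.6635, 0.1574]), array([96.3, 45.7]), 35.1) [ 585  136   55  122 3670]
(array([ 0.6583, -0.15  ]), array([69.3, 69. ]), 88.7) [ 203  168   90   83 3929]
(array([ 0.6411, -0.0923]), array([70.5, 53.3]), 88.2) [0.0997216  0.10784941 0.13983228] 13373
shift [-0.0133 -0.055   0.0935] roll 0.001 alt -3.141 q6 -1.79 tilt -1.0
```

View pics/w2.png

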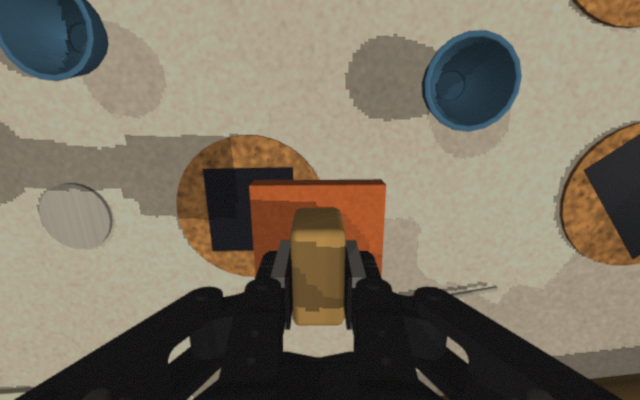

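The stamp is held level, partly over the square silhouette at (250,208). I shift over it, lower, release and rise.

Call:
{"op": "apply_moves", "data": {"plan": [[0.01, -0.012, -0.03, 0, 0], [0.01, -0.012, -0.055, 0, 0], [0.01, -0.012, -0.055, 0.03, 0], [0.01, -0.012, -0.055, 0.06, 0], [0.01, -0.012, -0.055, 0.08, 0], [0.01, -0.012, -0.055, 0.088, 0], [0.01, -0.012, -0.055, 0.092, 0], [0.01, -0.012, -0.055, 0.093, 0], [0.01, -0.012, -0.055, 0.093, 0]]}}

```text
t: 4.83
tool_pos: [0.6585, -0.1504, 0.1957]
tool_rot: [-0.067, -3.139, -0.0]
contact_force: [-4.7, 0.4, 6.4]
opening: 0.0211
grip_force: 45.5
```

Call:
{"op": "apply_moves", "data": {"plan": [[0.045, 0, 0, 0, 0], [0.045, 0, 0, 0, 0], [0.045, 0, 0, 0, 0], [0.045, 0, 0, 0, 0], [0.045, 0, 0, -0.03, 0], [0.045, 0, 0, -0.07, 0], [0.045, 0, 0, -0.1, 0], [0.045, 0, 0, -0.1, 0]]}}

```text
t: 5.5
tool_pos: [0.6608, -0.1525, 0.3027]
tool_rot: [0.07, 3.127, -0.007]
contact_force: [1.5, -0.0, 1.7]
opening: 0.0447
grip_force: 0.0
```

Run:
```python
from h import *
grips();move(.5257,-.386,.13,2.7)
```

```text
pinch [ 0.6629 -0.1532  0.1481]
grip (array([ 0.6565, -0.1507]), array([44.1, 21.8]), -2.8) 1832 0.0485
shift [ 0.1238 -0.2394  0.0142] roll -0.092 alt 3.05 q6 -1.86 tilt -0.9999
```

Square placed within about 3 mm. Next is the big round.

Call:
{"op": "apply_moves", "data": {"plan": [[0.045, 0.124, -0.239, 0.01, -0.09], [0.045, 0.124, -0.239, 0.01, -0.09], [0.045, 0.124, -0.239, 0.01, -0.09], [0.045, 0.124, -0.239, 0.01, -0.09], [0.045, 0.124, -0.239, 0.01, -0.09], [0.045, 0.124, -0.239, 0.01, -0.09], [0.045, 0.124, -0.239, 0.01, -0.09], [0.045, 0.124, -0.239, 0.01, -0.09], [0.045, 0.124, -0.239, 0.01, -0.09], [0.045, 0.124, -0.239, 0.01, -0.09], [0.045, 0.124, -0.239, 0.01, -0.09]]}}

```text
t: 6.47
tool_pos: [0.5243, -0.3838, 0.2828]
tool_rot: [0.073, -3.14, -0.001]
contact_force: [0.2, -0.8, 0.4]
opening: 0.0453
grip_force: 0.0
```

Run:
```python
from h import *
grips();move(.5257,-.386,.034,2.7)
```

```text
pinch [ 0.5242 -0.3837  0.1281]
grip (array([ 0.5253, -0.3866]), array([43.6, 22. ]), 3.5) 2055 0.0446
shift [-0.0012 -0.0024  0.0942] roll -0.0 alt 3.142 q6 -2.36 tilt -1.0
```

Call:
{"op": "apply_moves", "data": {"plan": [[0.045, -0.001, -0.003, 0.03, -0.01], [0.045, -0.001, -0.003, 0.065, -0.01], [0.045, -0.001, -0.003, 0.094, -0.01], [0.045, -0.001, -0.003, 0.094, -0.01], [0.01, -0.001, -0.003, 0.094, -0.01], [0.01, -0.001, -0.003, 0.094, -0.01], [0.01, -0.001, -0.003, 0.094, -0.01], [0.01, -0.001, -0.003, 0.094, -0.01], [0.01, -0.001, -0.003, 0.094, -0.01], [0.01, -0.001, -0.003, 0.06, -0.01], [0.01, -0.001, -0.003, 0.025, -0.01], [0.01, -0.001, -0.003, -0.01, -0.01]]}}

```text
t: 7.52
tool_pos: [0.5244, -0.3876, 0.2936]
tool_rot: [0.087, -3.139, -0.003]
contact_force: [-0.4, -0.6, -0.9]
opening: 0.0213
grip_force: 41.1
```

Run:
```python
from h import *
move(.4777,.129,.14,2.7)
```

```text
shift [ 1.810e-02  5.183e-01 -2.000e-04] roll 0.008 alt -3.134 q6 -2.38 tilt -1.0
```

Call:
{"op": "apply_moves", "data": {"plan": [[0.01, 0.018, 0.518, 0, 0], [0.01, 0.018, 0.518, 0, 0], [0.01, 0.018, 0.518, 0, 0], [0.01, 0.018, 0.518, 0, 0], [0.01, 0.018, 0.518, 0, 0], [0.01, 0.018, 0.518, 0, 0], [0.01, 0.018, 0.518, 0, 0], [0.01, 0.018, 0.518, 0, 0], [0.01, 0.018, 0.518, 0, 0], [0.01, 0.018, 0.518, 0, 0], [0.01, 0.018, 0.518, 0, 0], [0.01, 0.018, 0.518, 0, 0]]}}

```text
t: 8.52
tool_pos: [0.4791, 0.1119, 0.2939]
tool_rot: [-0.086, 3.139, 0.0]
contact_force: [1.0, -1.0, -1.4]
opening: 0.0216
grip_force: 41.2
```

Call:
{"op": "apply_moves", "data": {"plan": [[0.01, 0, 0, 0, 0], [0.01, 0, 0, 0, 0], [0.01, 0, 0, 0, 0]]}}

```text
t: 8.77
tool_pos: [0.4798, 0.1099, 0.2935]
tool_rot: [-0.088, 3.14, -0.001]
contact_force: [0.4, -0.0, -2.4]
opening: 0.0215
grip_force: 41.2
```

Run:
```python
from h import *
move(.4777,.129,.038,2.7)
```

```text
shift [0.0011 0.0192 0.1008] roll 0.009 alt -3.133 q6 -1.55 tilt -1.0
```

Call:
{"op": "apply_moves", "data": {"plan": [[0.01, 0.001, 0.019, 0.02, 0], [0.01, 0.001, 0.019, 0.055, 0], [0.01, 0.001, 0.019, 0.085, 0], [0.01, 0.001, 0.019, 0.096, 0], [0.01, 0.001, 0.019, 0.1, 0], [0.01, 0.001, 0.019, 0.101, 0], [0.01, 0.001, 0.019, 0.101, 0]]}}

```text
t: 9.35
tool_pos: [0.4785, 0.1275, 0.1934]
tool_rot: [0.083, -3.139, 0.001]
contact_force: [-2.2, -0.6, 1.4]
opening: 0.0215
grip_force: 42.5
```

Call:
{"op": "apply_moves", "data": {"plan": [[0.045, 0, 0, 0, 0], [0.045, 0, 0, 0, 0], [0.045, 0, 0, 0, 0], [0.045, 0, 0, 0, 0], [0.045, 0, 0, -0.03, 0], [0.045, 0, 0, -0.07, 0], [0.045, 0, 0, -0.1, 0], [0.045, 0, 0, -0.1, 0]]}}

```text
t: 10.02
tool_pos: [0.4805, 0.1292, 0.3003]
tool_rot: [-0.086, 3.127, 0.002]
contact_force: [0.5, 0.2, 0.9]
opening: 0.0446
grip_force: 0.0
```

Run:
```python
from h import *
grips();move(.4504,-.0866,.13,65)
```

```text
pinch [0.4826 0.1294 0.1456]
grip (array([0.4783, 0.1269]), array([43.9, 21.8]), 3.1) 1860 0.0485
shift [ 0.0411 -0.2138  0.012 ] roll -1.079 alt 2.062 q6 -1.51 tilt -1.0
```

Call:
{"op": "apply_moves", "data": {"plan": [[0.045, 0.041, -0.214, 0.009, 2.06], [0.045, 0.041, -0.214, 0.009, 2.06], [0.045, 0.041, -0.214, 0.009, 2.06], [0.045, 0.041, -0.214, 0.009, 2.06], [0.045, 0.041, -0.214, 0.009, 2.06], [0.045, 0.041, -0.214, 0.009, 2.06], [0.045, 0.041, -0.214, 0.009, 2.06], [0.045, 0.041, -0.214, 0.009, 2.06], [0.045, 0.041, -0.214, 0.009, 2.06], [0.045, 0.041, -0.214, 0.009, 2.06], [0.045, 0.041, -0.214, 0.009, 2.06], [0.045, 0.041, -0.214, 0.009, 2.06]]}}

```text
t: 11.07
tool_pos: [0.4482, -0.0869, 0.2817]
tool_rot: [-2.083, -2.348, 0.002]
contact_force: [-0.5, 0.6, 0.8]
opening: 0.0451
grip_force: 0.0
```

Run:
```python
from h import *
grips();move(.4504,-.0866,.12,65)
```

```text
pinch [ 0.4479 -0.0868  0.127 ]
grip (array([ 0.4502, -0.086 ]), array([44.4, 22.3]), 64.0) 2115 0.0446
shift [0.     0.0022 0.007 ] roll 0.552 alt -2.589 q6 -0.47 tilt -1.0
```

Call:
{"op": "apply_moves", "data": {"plan": [[0.045, 0, 0.002, 0, 0.56], [0.045, 0, 0.002, 0, 0.56], [0.045, 0, 0.002, 0, 0.56], [0.045, 0, 0.002, 0, 0.56], [0.045, 0, 0.002, 0, 0.56], [0.045, 0, 0.002, 0, 0.56]]}}

```text
t: 11.62
tool_pos: [0.4504, -0.0866, 0.2821]
tool_rot: [-2.645, -1.692, 0.002]
contact_force: [-0.3, 0.6, 0.9]
opening: 0.0449
grip_force: 0.0
```

Run:
```python
from h import *
grips();move(.4503,-.0865,.034,64.5)
```

```text
pinch [ 0.4501 -0.0865  0.1274]
grip (array([ 0.4503, -0.0855]), array([43.7, 22. ]), 64.3) 2078 0.0446
shift [0.0001 0.     0.0935] roll 0.014 alt -3.127 q6 0.08 tilt -1.0
```

Call:
{"op": "apply_moves", "data": {"plan": [[0.045, 0, 0, 0.03, 0.01], [0.045, 0, 0, 0.065, 0.01], [0.045, 0, 0, 0.093, 0.01], [0.045, 0, 0, 0.093, 0.01], [0.01, 0, 0, 0.093, 0.01], [0.01, 0, 0, 0.093, 0.01], [0.01, 0, 0, 0.093, 0.01], [0.01, 0, 0, 0.093, 0.01], [0.01, 0, 0, 0.093, 0.01], [0.01, 0, 0, 0.06, 0.01], [0.01, 0, 0, 0.025, 0.01], [0.01, 0, 0, -0.01, 0.01]]}}

```text
t: 12.67
tool_pos: [0.4502, -0.0865, 0.2943]
tool_rot: [-2.655, -1.678, 0.002]
contact_force: [1.3, -0.1, -1.9]
opening: 0.0213
grip_force: 42.5
```

Run:
```python
from h import *
move(.6622,.159,.14,35.2)
```

```text
shift [ 0.3128  0.0861 -0.0006] roll 0.513 alt -2.629 q6 0.09 tilt -1.0
```

Call:
{"op": "apply_moves", "data": {"plan": [[0.01, 0.313, 0.086, 0, 0.51], [0.01, 0.313, 0.086, 0, 0.51], [0.01, 0.313, 0.086, 0, 0.51], [0.01, 0.313, 0.086, 0, 0.51], [0.01, 0.313, 0.086, 0, 0.51], [0.01, 0.313, 0.086, 0, 0.51], [0.01, 0.313, 0.086, 0, 0.51], [0.01, 0.313, 0.086, 0, 0.51], [0.01, 0.313, 0.086, 0, 0.51], [0.01, 0.313, 0.086, 0, 0.51], [0.01, 0.313, 0.086, 0, 0.51], [0.01, 0.313, 0.086, 0, 0.51]]}}

```text
t: 13.67
tool_pos: [0.6623, 0.1581, 0.2934]
tool_rot: [2.994, 0.952, -0.001]
contact_force: [0.2, 0.1, -0.9]
opening: 0.0211
grip_force: 42.6
```

Run:
```python
from h import *
move(.6622,.159,.038,35.2)
```

```text
shift [ 0.0006 -0.0008  0.1007] roll 0.002 alt -3.14 q6 1.08 tilt -1.0
```

Call:
{"op": "apply_moves", "data": {"plan": [[0.01, 0, 0, 0.02, 0], [0.01, 0, 0, 0.055, 0], [0.01, 0, 0, 0.085, 0], [0.01, 0, 0, 0.096, 0], [0.01, 0, 0, 0.1, 0], [0.01, 0, 0, 0.101, 0], [0.01, 0, 0, 0.101, 0]]}}

```text
t: 14.25
tool_pos: [0.6625, 0.1577, 0.1949]
tool_rot: [2.994, 0.952, -0.003]
contact_force: [-4.9, -0.4, 6.3]
opening: 0.0212
grip_force: 44.7
```

Call:
{"op": "apply_moves", "data": {"plan": [[0.045, 0, 0, 0, 0], [0.045, 0, 0, 0, 0], [0.045, 0, 0, 0, 0], [0.045, 0, 0, 0, 0], [0.045, 0, 0, -0.03, 0], [0.045, 0, 0, -0.07, 0], [0.045, 0, 0, -0.1, 0], [0.045, 0, 0, -0.1, 0]]}}

```text
t: 14.92
tool_pos: [0.6654, 0.1593, 0.3018]
tool_rot: [2.991, 0.953, 0.022]
contact_force: [1.1, 0.4, 2.5]
opening: 0.0453
grip_force: 0.0
```

Run:
```python
from h import *
grips();move(.3783,-.301,.13,20.3)
```

```text
pinch [0.6676 0.1596 0.1471]
grip (array([0.6631, 0.1584]), array([44. , 21.6]), 35.4) 1750 0.0486
shift [-0.4998  0.2097  0.0103] roll 0.263 alt -2.879 q6 1.08 tilt -0.9999
```

Call:
{"op": "apply_moves", "data": {"plan": [[0.045, -0.498, 0.21, 0.008, 0.26], [0.045, -0.498, 0.21, 0.008, 0.26], [0.045, -0.498, 0.21, 0.008, 0.26], [0.045, -0.498, 0.21, 0.008, 0.26], [0.045, -0.498, 0.21, 0.008, 0.26], [0.045, -0.498, 0.21, 0.008, 0.26], [0.045, -0.498, 0.21, 0.008, 0.26], [0.045, -0.498, 0.21, 0.008, 0.26], [0.045, -0.498, 0.21, 0.008, 0.26], [0.045, -0.498, 0.21, 0.008, 0.26], [0.045, -0.498, 0.21, 0.008, 0.26], [0.045, -0.498, 0.21, 0.008, 0.26]]}}

```text
t: 15.97
tool_pos: [0.3976, -0.267, 0.2838]
tool_rot: [-3.091, -0.557, 0.001]
contact_force: [-0.1, -0.3, 0.3]
opening: 0.045
grip_force: 0.0
```

Call:
{"op": "apply_moves", "data": {"plan": [[0.045, 0, 0, 0, 0], [0.045, 0, 0, 0, 0]]}}

```text
t: 16.13
tool_pos: [0.398, -0.2673, 0.2839]
tool_rot: [-3.091, -0.55, 0.001]
contact_force: [0.1, 0.8, -1.3]
opening: 0.045
grip_force: 0.0
```

Run:
```python
from h import *
grips();move(.3783,-.301,.12,20.3)
```

```text
pinch [ 0.3978 -0.2671  0.1292]
grip (array([ 0.3781, -0.3001]), array([43.7, 22.2]), 20.5) 1817 0.0447
shift [-0.0313  0.0255  0.0092] roll 0.0 alt -3.141 q6 0.47 tilt -1.0
```

Call:
{"op": "apply_moves", "data": {"plan": [[0.045, -0.031, 0.026, 0, 0], [0.045, -0.031, 0.026, 0.02, 0], [0.045, -0.031, 0.026, 0.055, 0], [0.045, -0.031, 0.026, 0.095, 0], [0.045, -0.031, 0.026, 0.095, 0], [0.01, -0.031, 0.026, 0.095, 0], [0.01, -0.031, 0.026, 0.095, 0], [0.01, -0.031, 0.026, 0.095, 0], [0.01, -0.031, 0.026, 0.095, 0], [0.01, -0.031, 0.026, 0.095, 0], [0.01, -0.031, 0.026, 0.06, 0], [0.01, -0.031, 0.026, 0.03, 0]]}}

```text
t: 17.18
tool_pos: [0.3787, -0.3003, 0.2543]
tool_rot: [-3.088, -0.557, 0.004]
contact_force: [0.4, -0.9, -1.8]
opening: 0.0211
grip_force: 43.3
```

Run:
```python
from h import *
move(.3855,.3042,.14,20.3)
move(.46,0,.14,20.3)
```

```text
shift [ 0.2174 -0.5642 -0.0384] roll 0.003 alt -3.139 q6 0.39 tilt -1.0
shift [ 0.181  -0.2531 -0.0396] roll 0.003 alt -3.139 q6 0.39 tilt -1.0
```

Call:
{"op": "apply_moves", "data": {"plan": [[0.01, 0, 0, -0.04, 0], [0.01, 0.181, -0.253, -0.04, 0], [0.01, 0.181, -0.253, -0.04, 0], [0.01, 0.181, -0.253, -0.04, 0], [0.01, 0.181, -0.253, -0.04, 0], [0.01, 0.181, -0.253, -0.04, 0], [0.01, 0.181, -0.253, -0.04, 0], [0.01, 0.181, -0.253, -0.04, 0], [0.01, 0.181, -0.253, -0.04, 0], [0.01, 0.181, -0.253, -0.04, 0], [0.01, 0.181, -0.253, -0.04, 0]]}}

```text
t: 18.1
tool_pos: [0.4606, 0.0001, 0.2953]
tool_rot: [3.09, 0.562, 0.0]
contact_force: [-0.5, -0.2, -1.9]
opening: 0.0211
grip_force: 43.4
```

Run:
```python
from h import *
move(.3855,.3042,.14,20.3)
```

```text
shift [ 0.0367 -0.3111  0.0004] roll 0.005 alt -3.136 q6 1.05 tilt -1.0
```

Call:
{"op": "apply_moves", "data": {"plan": [[0.01, 0.037, -0.311, 0, 0], [0.01, 0.037, -0.311, 0, 0], [0.01, 0.037, -0.311, 0, 0], [0.01, 0.037, -0.311, 0, 0], [0.01, 0.037, -0.311, 0, 0], [0.01, 0.037, -0.311, 0, 0], [0.01, 0.037, -0.311, 0, 0], [0.01, 0.037, -0.311, 0, 0], [0.01, 0.037, -0.311, 0, 0], [0.01, 0.037, -0.311, 0, 0]]}}

```text
t: 18.93
tool_pos: [0.3869, 0.3034, 0.295]
tool_rot: [3.091, 0.559, 0.0]
contact_force: [-0.4, -0.2, -1.5]
opening: 0.0214
grip_force: 43.3
```

Run:
```python
from h import *
move(.3855,.3042,.038,20.3)
```

```text
shift [-0.001  -0.0013  0.1023] roll 0.003 alt -3.138 q6 1.73 tilt -1.0
```

Call:
{"op": "apply_moves", "data": {"plan": [[0.01, -0.001, -0.001, 0.02, 0], [0.01, -0.001, -0.001, 0.055, 0], [0.01, -0.001, -0.001, 0.085, 0], [0.01, -0.001, -0.001, 0.097, 0], [0.01, -0.001, -0.001, 0.101, 0], [0.01, -0.001, -0.001, 0.102, 0], [0.01, -0.001, -0.001, 0.102, 0]]}}

```text
t: 19.52
tool_pos: [0.3864, 0.3031, 0.1937]
tool_rot: [3.092, 0.554, 0.001]
contact_force: [0.4, -0.6, -1.5]
opening: 0.0211
grip_force: 44.3
```

Call:
{"op": "apply_moves", "data": {"plan": [[0.01, 0, 0, 0.001, 0], [0.01, 0, 0, 0.002, 0], [0.01, 0, 0, 0.002, 0], [0.01, 0, 0, 0.002, 0]]}}

```text
t: 19.85
tool_pos: [0.3867, 0.3037, 0.1934]
tool_rot: [3.09, 0.557, 0.002]
contact_force: [-3.4, -4.8, 11.5]
opening: 0.0216
grip_force: 46.0
```

In contact; releasing and rising.

Call:
{"op": "apply_moves", "data": {"plan": [[0.045, 0, 0, 0, 0], [0.045, 0, 0, 0, 0], [0.045, 0, 0, 0, 0], [0.045, 0, 0, 0, 0], [0.045, 0, 0, -0.03, 0], [0.045, 0, 0, -0.07, 0], [0.045, 0, 0, -0.11, 0], [0.045, 0, 0, -0.15, 0], [0.045, 0, 0, -0.18, 0], [0.045, 0, 0, -0.18, 0], [0.045, 0, 0, -0.18, 0], [0.045, 0, 0, -0.18, 0]]}}

```text
t: 20.85
tool_pos: [0.3852, 0.3039, 0.37]
tool_rot: [3.091, 0.557, -0.002]
contact_force: [-0.4, -0.4, -0.4]
opening: 0.0449
grip_force: 0.0
```

Run:
```python
from h import *
grips()
p=eyes.get_image("top");w=cloud(p);g=p["img"]
for n,b in dict(bar=(275,136),square=(383,133),big_round=(287,199),small_round=(222,234)).items():
    m=np.zeros((400,640),bool);m[b[1]-24:b[1]+24,b[0]-24:b[0]+24]=1
    t=m&(w[...,2]>.038)&(w[...,2]<.06);q=w[t]
    if len(q)>5: print(n,rect(q[:,:2]),np.median(q[:,2]).round(4))
for b in((331,160),(427,172)): print("bowl",w[b[1],b[0]].round(3))
cv2.imwrite("pics/end.png",cv2.resize(g[90:330,110:510],(800,480),interpolation=cv2.INTER_CUBIC))
```

```text
pinch [0.3851 0.3038 0.2153]
grip (array([0.3849, 0.3027]), array([43.2, 21.6]), 20.2) 1081 0.0486
bar (array([0.6626, 0.1565]), array([45.7, 21.6]), 37.4) 0.0474
square (array([ 0.6569, -0.151 ]), array([45.4, 22.4]), 0.3) 0.0475
big_round (array([0.4773, 0.1249]), array([43.2, 21.4]), -0.9) 0.0477
small_round (array([0.3845, 0.3006]), array([44.3, 22.4]), 21.4) 0.0475
bowl [0.582 0.    0.006]
bowl [ 0.538 -0.265  0.006]
```

View pics/end.png

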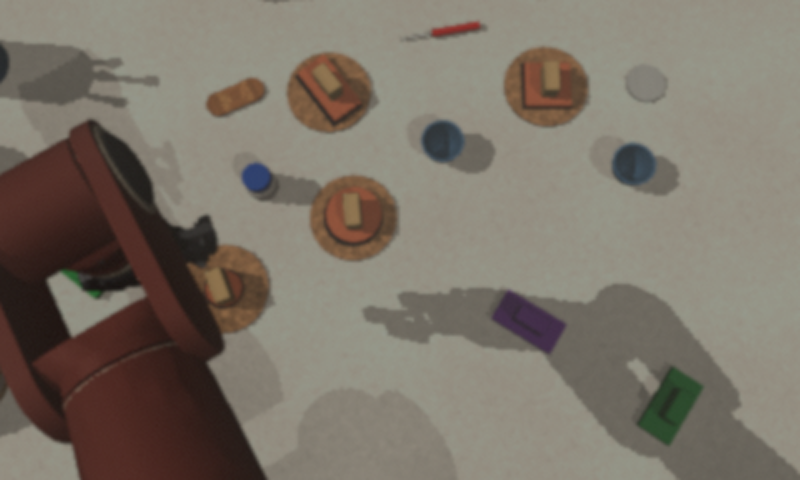

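All four stamps stand within about 4 mm of their mat centres, at (330,92), (546,85), (353,217) and (224,288) in the crop. The bowls have not moved, so I hand the job in.

```bash
python3 -c "
from station import ctrl
print(ctrl.finish_job())"
```

```text
the job is handed in; nothing more can be done
None
```

All four stamps stand grip-up on their matching mats, measured at about 4 mm or less from centre with edges aligned; the bowls are untouched and the job was handed in at about 21 s, with no verdict returned.

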